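Put the thread spool away in the push-latch box

TASK

Put the spool of waxed thread away in the plywood thread box: press the box's closed lid at the leather disc so that its push-push latch lets go and the lid springs open, stand the spool upright in the empty compartment, then swing the lid down and press it once more until the latch catches and it stays shut, flush with the box. Press with care, never more than 15 N (a kilo and a half) on the lid or its latch cracks, and leave the glue can, the shoe last and the hammer where they are.

Things in the scene. Friction and masses are not known exactly. Their poses are not given: they have to be found in the camera images.
- box: Fixed plywood box on the bench, outside 170 (x) x 260 (y) x 90 mm high, walls 9 mm, floor 8 mm. Origin: centre of its underside; z up, -x its front, +x its hinged back. A divider at y = +34 mm (6 mm thick, top at 64 mm) parts a narrow +y compartment with two tack tins from the empty one at -y. Its lid lies between the walls, flush with their tops.
- compartment (a point): Point on the floor of the empty compartment (8 mm above the bench), a good place for the spool: 22 mm to the front and 58 mm to the -y side of the box's middle. The compartment spans x -76 to 76, y -121 to 31 mm in the box's frame, less the latch at the front; the pressed lid leaves 70 mm height above the bench.
- lid (a joint): Lid angle (rad): 0 latched, flush; negative when pressed in; 1.35 fully open, leaning a little to the front. Plywood panel 238 mm wide, 7 mm thick, reaching 149 mm forward from the hinge line, top face 4 mm above that line; no handle. Unlatched, a hinge spring opens it in about 1.5 s; push its outer (top) face to close it, 1 to 5 N near the front edge.
- latch (a point): Top of the grey latch housing, middle of the front wall inside (housing and two posts: x -76 to -39, y -26 to 26 mm, up to 77 mm). Push-push: press the lid in past the click and let go, and a shut lid opens; an open lid pushed down past the click and let go stays shut at 0. Each such press changes it again; a press short of the click changes nothing.
- press_disc (a point): Top centre of the leather disc (30 mm across, 2 mm thick) on the lid over the latch, 132 mm from the hinge line; 92 mm high when shut. The click is 4 to 11 mm below flush here, hidden and different each time; the stroke takes 2 to 5 N. About 1 mm past it hard rubber buffers stop it (over 10 N per mm): a rise to 7 to 9 N means it is passed; over 15 N breaks it.
- lid_hinge (a point): Middle of the hinge line: 76 mm behind the box's origin (+x), 86 mm above the bench. Axes as the box's; the lid turns about y.
- spool: Loose spool of waxed thread, an upright plain cylinder 40 mm across and 58 mm high, about 90 g, standing on the bench to one side of the box. Origin: centre of its underside, z up.
- spool_mid (a point): Centre of the spool, 29 mm above its underside.
- glue: Loose glue can, 72 mm across and 85 mm high, standing on the bench on the side of the box where the spool is not. Origin: centre of its underside. To be left alone.
- shoe_last: Loose wooden shoe last, 200 mm long (along its x), 64 mm wide and 100 mm high, beyond the box at the left. Origin: centre of its sole. To be left alone.
- hammer: Loose hammer, 260 mm long (along its x), lying beyond the box at the right. To be left alone.
Mind the look-alikes: they are no part of the job. There is more than one size of the spool; the job needs the smaller.

How it is judged:
On the way, in this order (a step that is already met when the one before it is completed fails the run):
1. the latch is freed and the lid stands open (over 1.1 rad) (value of joint lid above 1.1 rad), for 0.2 s.
2. the spool stands upright and let go in the empty compartment, the lid still open (over 0.9 rad) (x of spool_mid in the frame of box between -0.062 and 0.062 m and y of spool_mid in the frame of box between -0.108 and 0.018 m and z of spool_mid in the frame of box between 0.03 and 0.046 m and angle between spool's own z axis and vertical below 0.2 rad and value of joint lid above 0.9 rad and contact force between the fingers and spool below 0.05 N and linear speed of spool below 0.02 m/s), for 0.2 s.
At the end, for the whole second after the job is handed in: The lid is latched and at rest within 0.025 rad of flush, and the spool stands at rest in the empty compartment, upright within 0.2 rad, its centre 30 to 46 mm above the bench and at least 13 mm from the compartment's walls (box frame: x -62 to 62, y -108 to 18 mm) (x of spool_mid in the frame of box between -0.062 and 0.062 m and y of spool_mid in the frame of box between -0.108 and 0.018 m and z of spool_mid in the frame of box between 0.03 and 0.046 m and angle between spool's own z axis and vertical below 0.2 rad and value of joint lid between -0.025 and 0.025 rad and velocity of joint lid between -0.02 and 0.02 rad/s and linear speed of spool below 0.02 m/s); the robot touches nothing.
It fails at once if the robot presses on the lid or the leather disc with more than 15 N (contact force between any of the arm, the fingers and lid above 15 N).
It fails at once if the glue can, the shoe last or the hammer is shifted by more than 20 mm (distance of any of glue, shoe_last, hammer from where it was at the start of the episode above 0.02 m).
It also fails if it takes over 69 s, if anything falls off the work surface, if the arm or the gripper's body presses on something with over 40 N, if the wrist force passes 120 N, or if a joint passes its speed limit or range.

ROBOT

A 6-joint arm with a two-finger parallel gripper is mounted at the origin on the work surface. World frame = base frame: x ahead of the robot, y to its left, z up, the work surface at z = 0. Lengths are in m, angles in rad, forces in N, time in s.
With the tool pointing down it reaches from about 0.375 to 0.9 m from the base axis. Payload 3.1 kg.
Tool frame: the origin (TCP) lies midway between the tips of the shut fingers; the grasp point (between the pads) lies arm.grip_point_offset behind it (arm.grip_point_offset is the distance from the TCP to the grasp point, in m); z points along the fingers, y is the line along which they close (so a half turn about z gives the same grasp; the last joint's range is limited). The gripper opens to 85 mm and grips with 20 to 120 N. Pads are 22 mm wide; open, the fingers measure 114 mm over their backs; the gripper's body (76 mm by 85 mm) begins 54 mm behind the grasp point. The pads swing forward as they close: fully open they stand 13 mm farther back than shut.
Start: joints at [-1.379, 0.527, 1.433, -0, 1.181, -0.178], TCP at [0.226, -0.583, 0.231] pointing down, gripper open.
Joint ranges: [-3.08, 3.08], [-0.75, 2.2], [0.22, 2.44], [-1.43, 4.57], [0, 2.65], [-2.85, 2.85]. Speed limits (rad/s): [2.79, 2.79, 3.14, 3.14, 3.14, 3.14].

INTERFACE

Orientations are given as a rotation vector (axis times angle).
In Python, from bench import arm gives the robot as it stands.
- The arm moves only by the shell command python3 -m handwheel [FORCE], which reads ROWS from standard input. ROWS is a JSON list of rows, 1 to 20 of them, each of 5 numbers: the opening from 0.0 (shut) to 1.0 (fully open), then dx, dy, dz in m, then a turn about the tool's z in rad; each row shifts and turns the commanded pose from where the row before left it, along the tool's axes as they then stand; what a row does not reach is not made up. A row lasts 1/8 s, in which the tool goes at most 0.0625 m and 0.188 rad, less where a joint would pass 70% of its speed; a pose out of reach is approached as far as the arm can. The fingers move at their own pace and stop on an object; FORCE is the grip in N (left out, the last holds). Time passes only in rows, so rows that do not move let the fingers close. It prints the time, the measured TCP pose, the force, the opening and the grip force at its end. Input that does not fit is refused with a message, and nothing moves.
- arm.read_state(): the state, without advancing time (a new reading comes with each control period).
- arm.grab_frame(name): name is "scene" or "top" or "wrist"; returns the picture (420x560x3 uint8, red, green, blue); there is no depth.
- arm.camera_info(name): a dict with "fx", "fy", "cx", "cy" (pixels), "k1" (the pictures are not rectified: a ray, as slopes to the right and down, at radius r is drawn at 1 + k1 r^2 times it, then the intrinsics apply), "R" (3x3) and "t" (3): a world point X has camera coordinates R X + t. Camera axes: x right, y down, z forward; pixel columns grow to the right and rows downward; lengths in m; the calibration is good to about 2 mm. A picture is of the moment at which its call begins: read the wrist's pose just before it. camera_info takes no time and is no camera call; for the wrist camera it gives the pose at the moment of the call.
- arm.job_done(): hands the job in; it is judged then, once.
The state is a dict: "time": time; "joint_positions": joint angles; "qvel": joint speeds; "joint_efforts": joint torques, N m; "ee_pos": TCP position; "ee_rot": TCP orientation; "force": force on the tool from outside, world axes, zero at the start; "wrist_torque": the same for the moment, N m; "grip_width": opening from 0.0 (shut) to 1.0 (fully open); "grasp_force": force on a finger pad.
Only numpy, scipy, OpenCV 4.12 (cv2) and the standard library are available. Lean on these libraries where they do the work, as an engineer would, in place of code of your own. Each camera call takes 0.05 s, during which the arm holds its last target. There are 200 camera calls.

## Working session

There is one attempt and no reset: what is moved stays moved. The work goes in short steps, Python scripts to look and compute and a shell command to move; the robot and the scene stay as the last step left them, time stands still between calls to the robot, and variables do not carry over. Pictures are saved under pics/ and viewed, at most 10 in all, crops included, and the job is handed in when it is done.

```bash
ls; mkdir -p pics
cat > h.py <<'E'
from bench import arm
import numpy as np, cv2
from scipy.spatial.transform import Rotation as Ro
def ray(ci,u,v):
    p=np.array([(u-ci['cx'])/ci['fx'],(v-ci['cy'])/ci['fy']]); q=p.copy()
    for _ in range(20): q=p/(1+ci['k1']*(q@q))
    R=np.array(ci['R']);t=np.array(ci['t'])
    d=R.T@np.array([q[0],q[1],1]); return -R.T@t,d
def onz(ci,u,v,z):
    o,d=ray(ci,u,v); return o+d*(z-o[2])/d[2]
def proj(ci,X):
    c=np.array(ci['R'])@np.array(X)+np.array(ci['t']); q=c[:2]/c[2]; q=q*(1+ci['k1']*(q@q))
    return np.array([ci['fx']*q[0]+ci['cx'],ci['fy']*q[1]+ci['cy']])
def two(a,b):
    (o1,d1),(o2,d2)=a,b
    A=np.stack([d1,-d2],1); s=np.linalg.lstsq(A,o2-o1,rcond=None)[0]
    p,q=o1+d1*s[0],o2+d2*s[1]; return (p+q)/2,np.linalg.norm(p-q)
def grab(n,name):
    ci=arm.camera_info(n); im=arm.grab_frame(n); cv2.imwrite(f'pics/{name}.png',im[:,:,::-1]); return ci,im
E
python3 - <<'E'
from h import *
for n in ('scene','top'):
    ci,im=grab(n,n+'0'); print(n,ci)
s=arm.read_state();print(s, arm.grip_point_offset)
E
```

```text
pics
scene {'fx': 476.8752708231906, 'fy': 476.8752708231906, 'cx': 281.90591470472185, 'cy': 212.38648367119896, 'k1': -0.16948374706957708, 'R': array([[-0.06816799,  0.9976357 ,  0.00872562],
       [ 0.75282886,  0.05717565, -0.65572834],
       [-0.6546769 , -0.03813078, -0.75494649]]), 't': array([ 0.0413253 , -0.34074158,  1.3952505 ])}
top {'fx': 542.5852498397537, 'fy': 542.5852498397537, 'cx': 279.93055637683074, 'cy': 220.6488970569734, 'k1': -0.15241636693276314, 'R': array([[ 0.01008994, -0.99993349,  0.00558652],
       [-0.98580904, -0.01088332, -0.16751743],
       [ 0.16756709, -0.003817  , -0.98585329]]), 't': array([-0.01248414,  0.48711254,  1.50167741])}
{'time': 0.1, 'joint_positions': array([-1.37950275e+00,  5.28409771e-01,  1.43378994e+00, -2.87969562e-06,
        1.18142900e+00, -1.78488459e-01]), 'qvel': array([-4.47356019e-04, -2.35704146e-03, -3.10693435e-03, -7.75073912e-05,
       -5.88731319e-05,  2.01384168e-05]), 'joint_efforts': array([ 2.51437058e-07, -4.43305492e+01, -1.78586698e+01, -2.68471049e-04,
        3.90601621e-03,  1.82888363e-05]), 'ee_pos': array([ 0.22578831, -0.5820811 ,  0.23040401]), 'ee_rot': array([-3.08604665e+00, -5.77175940e-01,  2.46437711e-05]), 'force': array([-0.35639896,  0.07471257, -0.60141349]), 'wrist_torque': array([0.03066051, 0.02031287, 0.02525767]), 'grasp_force': 0.0, 'grip_width': 0.9952183246020464} 0.0187
```

View pics/scene0.png

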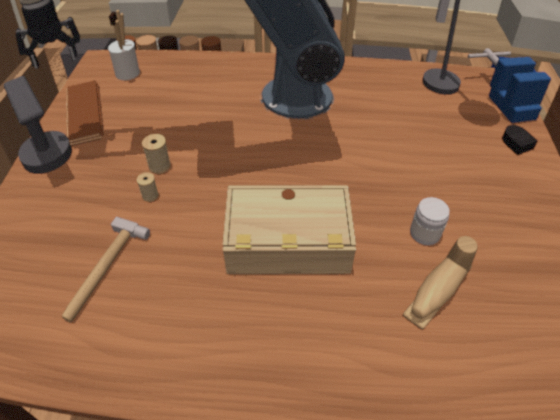

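View pics/top0.png

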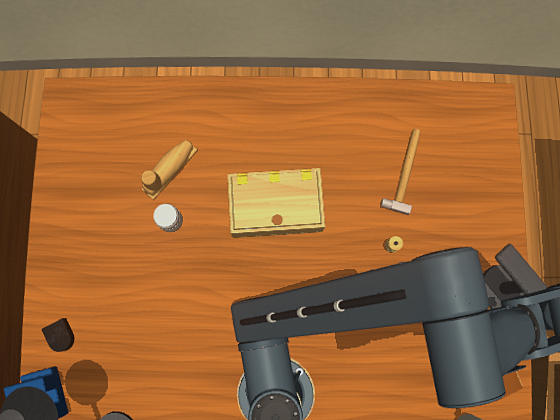

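The scene shows the small spool at (147,187) and a larger one at (156,154). The box lid's disc is at (288,194), the glue can at (430,222), the last at (443,285) and the hammer at (105,265). In the top view the small spool is at (396,243), the disc at (277,220), the glue can at (167,216) and the large spool is hidden by the arm.

Candidates for the spool: (147,187) small, (156,154) large, and the pen pot at (124,60), which isn't one. I choose (147,187) and will check it by measured size and one crop.

Run:
```python
from h import *
S=cv2.imread('pics/scene0.png');T=cv2.imread('pics/top0.png')
cs,ct=arm.camera_info('scene'),arm.camera_info('top')
a=cv2.resize(S[125:215,110:200],None,fx=4,fy=4,interpolation=2)
b=cv2.resize(T[220:265,373:418],None,fx=8,fy=8,interpolation=2)
cv2.imwrite('pics/crop1.png',np.hstack([a,b]))
def blobs(im,lo,hi,x0,y0,x1,y1,amin=30):
    h=cv2.cvtColor(im,cv2.COLOR_BGR2HSV); m=np.zeros(im.shape[:2],np.uint8)
    m[y0:y1,x0:x1]=cv2.inRange(h,lo,hi)[y0:y1,x0:x1]
    n,l,st,c=cv2.connectedComponentsWithStats(m)
    return [(st[i].tolist(),c[i].round(1).tolist()) for i in range(1,n) if st[i,4]>amin],m
hs=cv2.cvtColor(S,cv2.COLOR_BGR2HSV);ht=cv2.cvtColor(T,cv2.COLOR_BGR2HSV)
print(hs[[179,187,192,160,230,194],[143,147,147,156,270,288]],hs[200,170])
print(ht[[240,246,220,190,240],[391,400,277,260,430]])
print(blobs(S,(17,0,0),(40,255,255),120,130,180,210)[0])
print(blobs(T,(17,0,0),(40,255,255),370,225,420,262)[0])
print(blobs(S,(0,80,0),(12,255,170),270,186,306,202,20)[0])
print(blobs(T,(0,80,0),(12,255,190),262,208,292,230,20)[0])
```

```text
[[ 17 104 144]
 [ 17  87 106]
 [ 17  91 106]
 [ 16  91 106]
 [ 17  81 195]
 [ 11 159 130]] [ 11 139 156]
[[ 23 132 222]
 [ 22 136 220]
 [ 13 172 179]
 [ 20 129 220]
 [ 13 190 180]]
[([145, 134, 23, 38, 413], [156.3, 150.4]), ([137, 174, 20, 26, 242], [146.5, 184.3])]
[([385, 236, 18, 16, 201], [393.9, 243.7])]
[([283, 189, 11, 10, 87], [287.9, 193.8])]
[]
```

View pics/crop1.png

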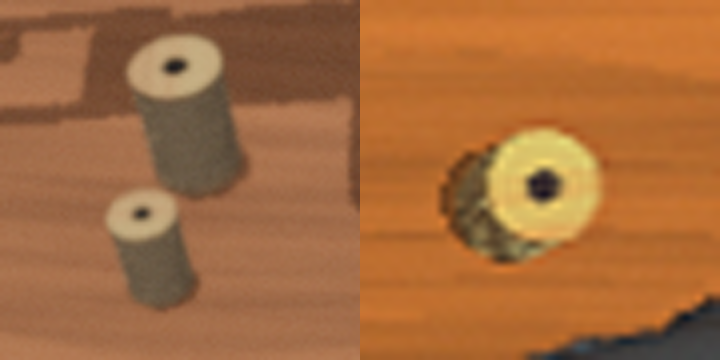

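The crop shows the smaller spool at scene (145,178) for its top hole, and at (395.5,242.5) in the top view. Next I'll measure it and the box.

Run:
```python
from h import *
S=cv2.imread('pics/scene0.png');T=cv2.imread('pics/top0.png')
cs,ct=arm.camera_info('scene'),arm.camera_info('top')
def cen(im,lo,hi,x0,y0,x1,y1,amin=4):
    m=cv2.inRange(cv2.cvtColor(im,cv2.COLOR_BGR2HSV),lo,hi)[y0:y1,x0:x1]
    n,l,st,c=cv2.connectedComponentsWithStats(m)
    return [(int(st[i,4]),(c[i]+[x0,y0]).round(2)) for i in range(1,n) if st[i,4]>=amin]
print('hole',cen(S,(0,0,0),(180,255,85),138,172,152,184,2),cen(T,(0,0,0),(180,255,110),390,236,402,249,2))
hT=cen(T,(0,150,0),(17,255,215),265,208,290,230); print('disc',hT)
y1=cen(S,(20,120,120),(35,255,255),228,225,352,255,20);y2=cen(T,(24,150,150),(35,255,255),230,165,320,190,20)
print(y1,y2)
o=cv2.cvtColor(S,cv2.COLOR_BGR2HSV)[241,[243,289,334]];print(o,cv2.cvtColor(T,cv2.COLOR_BGR2HSV)[[180,177,175],[241,274,306]])
d=two(ray(cs,287.9,193.8),ray(ct,*[h for a,h in hT][0] if hT else (277,220)));print('disc',d)
print('spool top',two(ray(cs,145,178),ray(ct,395.5,242.5)))
for u,v in ((107,215),(178,212)): pass
# diameters of rims at top plane (scene crop extents)
w=lambda a,b,z:np.linalg.norm(onz(cs,*a,z)-onz(cs,*b,z))
print('dia small',w((136.4,179),(154,177.5),.058),'big',w((141.6,142),(165.4,141.5),.09))
for n,c in (('T',ct),('S',cs)):
  for u,v in ((228,175),(320,169),(324,227),(231,233)) if n=='T' else ((229,187),(350,187),(352,248),(226,248)): print(n,u,v,onz(c,u,v,.09).round(4))
```

```text
hole [(3, array([145., 178.]))] [(12, array([395.42, 242.75]))]
disc [(85, array([276.76, 219.34]))]
[(78, array([243.26, 238.92])), (70, array([288.84, 238.44])), (79, array([334.71, 238.59])), (33, array([335.48, 246.03]))] [(78, array([306.37, 175.63])), (74, array([273.92, 177.66])), (77, array([241.56, 179.74]))]
[[ 21 120 196]
 [ 21 119 197]
 [ 21 122 194]] [[ 28 185 219]
 [ 28 184 220]
 [ 28 184 219]]
disc (array([0.48179002, 0.00249941, 0.09374563]), np.float64(0.0017841428732183386))
spool top (array([ 0.42482996, -0.33133443,  0.06044215]), np.float64(0.0030284778479489453))
dia small 0.041225598373605114 big 0.05820460794519005
T 228 175 [0.6068 0.1394 0.09  ]
T 320 169 [ 0.6271 -0.1181  0.09  ]
T 324 227 [ 0.4625 -0.1285  0.09  ]
T 231 233 [0.4431 0.1267 0.09  ]
S 229 187 [ 0.4677 -0.1246  0.09  ]
S 350 187 [0.4476 0.1363 0.09  ]
S 352 248 [0.6125 0.136  0.09  ]
S 226 248 [ 0.6306 -0.1074  0.09  ]
```

```bash
cat >> h.py <<'E'
YAW=0.079; BO=np.array([0.5375,0.0070,0.0])
BR=Ro.from_euler('z',YAW).as_matrix()
def box(p): return BO+BR@np.array(p)
def delta(tgt,yaw=YAW):
    s=arm.read_state(); R=Ro.from_rotvec(s['ee_rot']).as_matrix()
    y=np.arctan2(R[1,0],R[0,0])
    print('t',round(s['time'],2),'tcp',s['ee_pos'].round(4),'boxframe',(BR.T@(s['ee_pos']-BO)).round(4),'yaw',y.round(4),'F',s['force'].round(2))
    print('tool delta',(R.T@(np.array(tgt)-s['ee_pos'])).round(4),'turn',round(y-yaw,4))
E
echo '[[0,0,0,0,0.146],[0,0,0,0,0.146],[0,0.025,-0.047,0.005,0],[0,0.025,-0.047,0.005,0],[0,0.025,-0.047,0.005,0],[0,0.025,-0.047,0.005,0],[0,0.025,-0.047,0.005,0],[0,0.025,-0.047,0.005,0],[0,0.025,-0.047,0.005,0],[0,0.025,-0.047,0.005,0],[0,0.025,-0.047,0.005,0],[0,0.025,-0.047,0.005,0],[0,0.025,-0.047,0.005,0],[0,0.025,-0.047,0.005,0],[0,0,0,0,0],[0,0,0,0,0]]' | python3 -m handwheel
python3 - <<'E'
from h import *
delta([.4818,.0025,.11])
ci,im=grab('wrist','w1')
E
```

```text
time: 2.1
ee_pos: [0.4807, 0.0029, 0.1711]
ee_rot: [3.139, 0.124, -0.002]
force: [1.4, -0.1, -0.3]
grip_width: 0.001
grasp_force: 0.0
t 2.1 tcp [0.4807 0.0029 0.1711] boxframe [-0.057   0.0003  0.1711] yaw 0.0788 F [ 1.38 -0.11 -0.33]
tool delta [0.0011 0.0004 0.0611] turn -0.0002
```

View pics/w1.png

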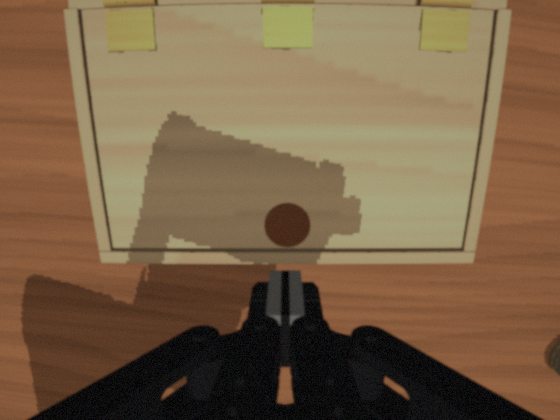

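The wrist view shows the box square to the tool, with the disc at about (287,225) just ahead of the fingertips. I'll check it by ray while descending.

```bash
python3 - <<'E'
from h import *
ci=arm.camera_info('wrist')
print(onz(ci,287,225,.092),'edges L/R front',onz(ci,102,258,.09),onz(ci,473,258,.09),'back',onz(ci,67,5,.09),onz(ci,509,5,.09))
E
echo '[[0,0.001,0,0.03,0],[0,0,0,0.022,0],[0,0,0,0,0],[0,0,0,0,0]]' | python3 -m handwheel
```

```text
[0.4814684  0.00219374 0.092     ] edges L/R front [0.4464437 0.1277168 0.09     ] [ 0.46652754 -0.12812546  0.09      ] back [0.60438136 0.13878766 0.09      ] [ 0.62436404 -0.11454646  0.09      ]
time: 2.65
ee_pos: [0.4824, 0.0019, 0.1199]
ee_rot: [3.139, 0.119, 0.001]
force: [-0.1, -0.6, 0.3]
grip_width: 0.0
grasp_force: 0.0
```

```bash
echo '[[0,0,0,0.01,0],[0,0,0,0.01,0],[0,0,0,0.004,0],[0,0,0,0,0],[0,0,0,0,0]]' | python3 -m handwheel; echo '[[0,0,0,0.001,0],[0,0,0,0.001,0],[0,0,0,0.001,0],[0,0,0,0,0]]' | python3 -m handwheel; echo '[[0,0,0,0.001,0],[0,0,0,0,0]]' | python3 -m handwheel
```

```text
time: 3.28
ee_pos: [0.4823, 0.003, 0.0953]
ee_rot: [3.139, 0.123, 0.0]
force: [0.2, 0.0, -0.1]
grip_width: 0.003
grasp_force: 0.0
time: 3.78
ee_pos: [0.4822, 0.003, 0.0924]
ee_rot: [3.139, 0.122, 0.0]
force: [-0.3, 0.5, 1.6]
grip_width: 0.001
grasp_force: 0.9
time: 4.03
ee_pos: [0.4822, 0.003, 0.0914]
ee_rot: [-3.139, -0.122, -0.0]
force: [-0.3, 0.8, 2.7]
grip_width: 0.001
grasp_force: 1.2
```

Contact at z ≈ 0.0925. I'll press on in 1 mm steps.

```bash
for i in 1 2; do :; done; echo '[[0,0,0,0.001,0],[0,0,0,0.001,0],[0,0,0,0,0]]' | python3 -m handwheel | grep -E 'pos|force: \['; echo '[[0,0,0,0.001,0],[0,0,0,0,0]]' | python3 -m handwheel| grep -E 'pos|force: \['; echo '[[0,0,0,0.0005,0],[0,0,0,0,0]]' | python3 -m handwheel| grep -E 'pos|force: \['; echo '[[0,0,0,0.0005,0],[0,0,0,0,0]]' | python3 -m handwheel| grep -E 'pos|force: \['
```

```text
ee_pos: [0.4821, 0.0029, 0.0892]
force: [-1.6, 0.2, 1.9]
ee_pos: [0.4821, 0.003, 0.0882]
force: [-0.8, 0.2, 2.6]
ee_pos: [0.4821, 0.003, 0.0878]
force: [-0.8, 0.2, 2.0]
ee_pos: [0.4821, 0.003, 0.0873]
force: [-1.2, 0.6, 3.0]
```

```bash
g(){ awk '/ee_pos/{p=$4} /^force/{f=$4+0; print p,f; exit !(f<5.5)}'; }
echo '[[0,0,0,0.0005,0],[0,0,0,0,0]]' | python3 -m handwheel|g && echo '[[0,0,0,0.0005,0],[0,0,0,0,0]]' | python3 -m handwheel|g && echo '[[0,0,0,0.0005,0],[0,0,0,0,0]]' | python3 -m handwheel|g && echo '[[0,0,0,0.0005,0],[0,0,0,0,0]]' | python3 -m handwheel|g && echo '[[0,0,0,0.0005,0],[0,0,0,0,0]]' | python3 -m handwheel|g && echo '[[0,0,0,0.0005,0],[0,0,0,0,0]]' | python3 -m handwheel|g && echo '[[0,0,0,0.0005,0],[0,0,0,0,0]]' | python3 -m handwheel|g && echo '[[0,0,0,0.0005,0],[0,0,0,0,0]]' | python3 -m handwheel|g && echo '[[0,0,0,0.0005,0],[0,0,0,0,0]]' | python3 -m handwheel|g && echo '[[0,0,0,0.0005,0],[0,0,0,0,0]]' | python3 -m handwheel|g
```

```text
0.0868] 2.4
0.0863] 2
0.0858] 2.5
0.0853] 2.5
0.0848] 2.8
0.0843] 2.7
0.0838] 2.6
0.0833] 3.3
0.0828] 2.9
0.0823] 2.9
```

```bash
g(){ awk '/ee_pos/{p=$4} /^force/{f=$4+0; print p,f; exit !(f<5.5)}'; }
echo '[[0,0,0,0.0005,0],[0,0,0,0,0]]' | python3 -m handwheel|g && echo '[[0,0,0,0.0005,0],[0,0,0,0,0]]' | python3 -m handwheel|g && echo '[[0,0,0,0.0005,0],[0,0,0,0,0]]' | python3 -m handwheel|g && echo '[[0,0,0,0.0005,0],[0,0,0,0,0]]' | python3 -m handwheel|g && echo '[[0,0,0,0.0005,0],[0,0,0,0,0]]' | python3 -m handwheel|g && echo '[[0,0,0,0.0005,0],[0,0,0,0,0]]' | python3 -m handwheel|g && echo '[[0,0,0,0.0005,0],[0,0,0,0,0]]' | python3 -m handwheel|g
```

```text
0.0818] 3.1
0.0815] 6
```

```bash
echo '[[0,0,0,0.0002,0],[0,0,0,0,0]]' | python3 -m handwheel
```

```text
time: 8.4
ee_pos: [0.4822, 0.003, 0.0815]
ee_rot: [3.139, 0.122, 0.0]
force: [-1.9, 0.4, 6.5]
grip_width: -0.005
grasp_force: 3.3
```

```bash
echo '[[0,0,0,0.0002,0],[0,0,0,0,0]]' | python3 -m handwheel
```

```text
time: 8.65
ee_pos: [0.4822, 0.003, 0.0813]
ee_rot: [3.139, 0.122, 0.001]
force: [-1.5, -0.1, 7.8]
grip_width: 0.001
grasp_force: 3.8
```

```bash
echo '[[0,-0.02,0,-0.05,0],[0,-0.025,0,-0.05,0],[0,-0.015,0,-0.05,0],[0,0,0,-0.03,0],[0,0,0,0,0],[0,0,0,0,0],[0,0,0,0,0],[0,0,0,0,0],[0,0,0,0,0],[0,0,0,0,0],[0,0,0,0,0],[0,0,0,0,0],[0,0,0,0,0],[0,0,0,0,0]]' | python3 -m handwheel
python3 - <<'E'
from h import *
grab('scene','s2'); delta([.4248,-.3313,.15])
cs=arm.camera_info('scene'); print('big spool',onz(cs,153.5,141.5,.085))
E
```

```text
time: 10.4
ee_pos: [0.4223, -0.0017, 0.2609]
ee_rot: [3.139, 0.122, 0.0]
force: [0.5, -0.2, 0.0]
grip_width: -0.002
grasp_force: 0.0
t 10.45 tcp [ 0.4224 -0.0017  0.261 ] boxframe [-0.1155  0.0004  0.261 ] yaw 0.0778 F [ 0.44 -1.17 -0.07]
tool delta [-0.0232  0.3288  0.111 ] turn -0.0012
big spool [ 0.32463384 -0.33043228  0.085     ]
```

View pics/s2.png

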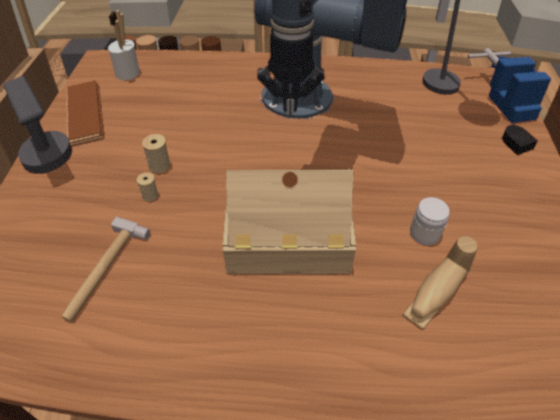

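The lid stands open, with the disc on its edge at (290,180). The spool is untouched at (147,187).

```bash
echo '[[1,0,0.047,0.01,0],[1,-0.003,0.047,0.01,0],[1,-0.005,0.047,0.01,0],[1,-0.005,0.047,0.015,0],[1,-0.005,0.047,0.015,0],[1,-0.005,0.047,0.015,0],[1,0,0.047,0.015,0],[1,0,0,0,0],[1,0,0,0,0]]' | python3 -m handwheel
python3 - <<'E'
from h import *
delta([.4248,-.3313,.15])
ci,im=grab('wrist','w2')
hole=cv2.inRange(cv2.cvtColor(im,cv2.COLOR_RGB2HSV),(0,0,0),(180,255,70))
print(proj(ci,[.4248,-.3313,.058]),proj(ci,[.4248,-.3313,0]))
E
```

```text
time: 11.58
ee_pos: [0.4245, -0.3309, 0.1706]
ee_rot: [-3.138, -0.121, 0.001]
force: [-0.3, 0.6, 0.5]
grip_width: 1.0
grasp_force: 0.0
t 11.57 tcp [ 0.4245 -0.3309  0.1706] boxframe [-0.1393 -0.3279  0.1706] yaw 0.0773 F [-0.25  0.6   0.51]
tool delta [0.0003 0.0005 0.0206] turn -0.0017
[287.54485836 210.43759725] [287.26449553 190.9366443 ]
```

View pics/w2.png

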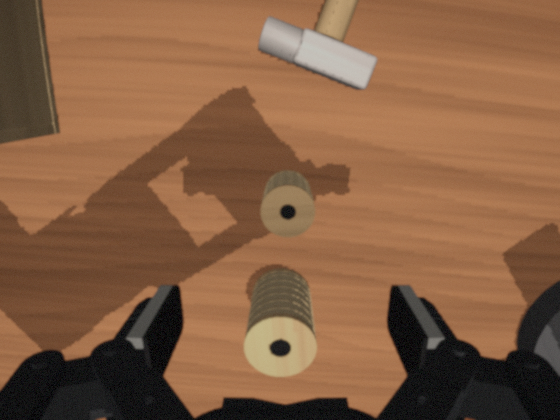

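The wrist view shows the small spool's hole at (287,212), right where predicted, and the larger one is clear at (280,347). I'll descend and grip.

```bash
echo '[[1,0,0,0.04,0],[1,0,0,0.04,0],[1,0,0,0.04,0],[1,0,0,0.02,0],[1,0,0,0.01,0],[1,0,0,0,0],[0,0,0,0,0],[0,0,0,0,0],[0,0,0,0,0],[0,0,0,0,0],[0,0,0,0,0],[0,0,0,0,0],[0,0,0,0,0]]' | python3 -m handwheel 30
```

```text
time: 13.25
ee_pos: [0.4254, -0.3319, 0.0219]
ee_rot: [3.138, 0.122, 0.002]
force: [-0.5, -0.1, 5.8]
grip_width: 0.459
grasp_force: 29.9
```

```bash
echo '[[0,0,0,-0.03,0],[0,0,0,-0.04,0],[0,0,0,-0.04,0],[0,0,0,-0.02,0],[0,0,0,0,0]]' | python3 -m handwheel
python3 - <<'E'
from h import *
delta(box([-.022,-.058,.15]))
E
```

```text
time: 13.88
ee_pos: [0.4256, -0.3323, 0.1524]
ee_rot: [3.136, 0.122, 0.004]
force: [-0.1, 0.2, -0.8]
grip_width: 0.457
grasp_force: 30.5
t 13.88 tcp [ 0.4256 -0.3323  0.1524] boxframe [-0.1383 -0.3294  0.1524] yaw 0.0777 F [-0.06  0.17 -0.83]
tool delta [ 0.116  -0.2715  0.0018] turn -0.0013
```

```bash
echo '[[0,0.015,-0.035,0,0],[0,0.015,-0.035,0,0],[0,0.015,-0.035,0,0],[0,0.015,-0.035,0,0],[0,0.015,-0.035,0,0],[0,0.015,-0.035,0,0],[0,0.015,-0.035,0,0],[0,0.011,-0.0265,0,0],[0,0,0,0,0],[0,0,0,0,0]]' | python3 -m handwheel
python3 - <<'E'
from h import *
delta(box([-.022,-.058,.031]))
grab('scene','s3')
E
```

```text
time: 15.12
ee_pos: [0.5188, -0.0521, 0.1499]
ee_rot: [-3.139, -0.122, 0.003]
force: [-0.5, -0.7, -0.7]
grip_width: 0.458
grasp_force: 30.6
t 15.12 tcp [ 0.5188 -0.0521  0.1499] boxframe [-0.0233 -0.0574  0.1499] yaw 0.078 F [-0.54 -0.74 -0.72]
tool delta [0.0015 0.0006 0.1189] turn -0.001
```

View pics/s3.png

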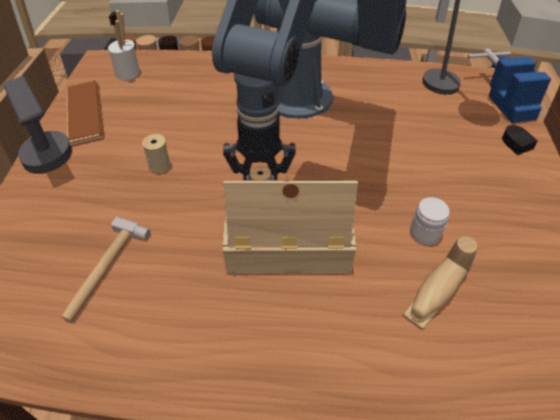

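The spool is held upright at (260,172) over the box, in front of the open lid. I'll lower it.

```bash
echo '[[0,0,0,0.03,0],[0,0,0,0.03,0],[0,0,0,0.03,0],[0,0,0,0.02,0],[0,0,0,0.004,0],[0,0,0,0,0],[0,0,0,0,0]]' | python3 -m handwheel; echo '[[0,0,0,0.0015,0],[0,0,0,0.0015,0],[0,0,0,0,0]]' | python3 -m handwheel; echo '[[0,0,0,0.001,0],[0,0,0,0,0]]' | python3 -m handwheel
```

```text
time: 16.05
ee_pos: [0.5201, -0.0523, 0.0378]
ee_rot: [3.139, 0.121, 0.003]
force: [0.0, 0.0, -1.5]
grip_width: 0.463
grasp_force: 30.6
time: 16.42
ee_pos: [0.5195, -0.0517, 0.034]
ee_rot: [3.139, 0.122, 0.0]
force: [-0.4, -0.1, -0.2]
grip_width: 0.462
grasp_force: 30.6
time: 16.68
ee_pos: [0.5195, -0.0517, 0.0328]
ee_rot: [-3.139, -0.122, 0.0]
force: [-0.3, 0.3, -0.3]
grip_width: 0.46
grasp_force: 30.6
```

```bash
g(){ awk '/ee_pos/{p=$4} /^force/{f=$4+0; print p,f; exit !(f<2)}'; }
echo '[[0,0,0,0.001,0],[0,0,0,0,0]]' | python3 -m handwheel|g && echo '[[0,0,0,0.001,0],[0,0,0,0,0]]' | python3 -m handwheel|g && echo '[[0,0,0,0.0005,0],[0,0,0,0,0]]' | python3 -m handwheel|g && echo '[[0,0,0,0.0005,0],[0,0,0,0,0]]' | python3 -m handwheel|g && echo '[[0,0,0,0.0005,0],[0,0,0,0,0]]' | python3 -m handwheel|g
```

```text
0.0318] -0.2
0.0308] -1
0.0304] -1.1
0.0299] -1.2
0.0299] 4.5
```

```bash
echo '[[0.85,0,0,0,0],[0.85,0,0,0,0],[0.85,0,0,0,0],[0.85,0,0,0,0],[0.85,0,0,-0.02,0],[0.85,0,0,-0.04,0],[0.85,0,0,-0.04,0],[0.85,-0.01,0,-0.04,0],[0.85,-0.01,0,-0.05,0],[0,-0.01,0,-0.05,0],[0,0,0,0,0],[0,0,0,0,0]]' | python3 -m handwheel
python3 - <<'E'
from h import *
delta(box([.065,0,.29]))
ci,im=grab('wrist','w3'); grab('top','t3')
E
```

```text
time: 19.42
ee_pos: [0.4892, -0.054, 0.269]
ee_rot: [-3.139, -0.122, 0.001]
force: [-1.1, -0.2, -0.4]
grip_width: 0.213
grasp_force: 0.0
t 19.43 tcp [ 0.4892 -0.054   0.269 ] boxframe [-0.053  -0.0569  0.269 ] yaw 0.0777 F [-1.13 -0.24 -0.45]
tool delta [ 0.1179 -0.0571 -0.0211] turn -0.0013
```

View pics/w3.png

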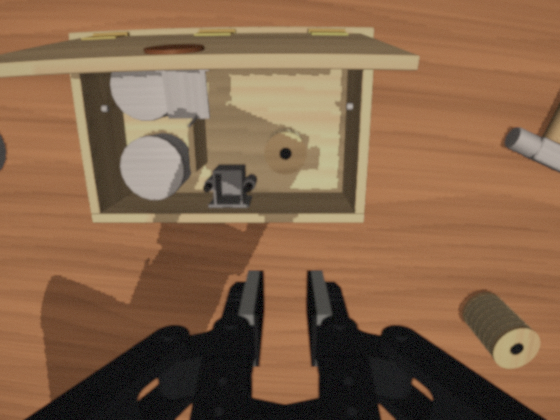

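The wrist view shows the spool standing upright in the empty compartment, its hole at (286,153), clear of the latch at (230,185). Next I bring shut fingers over and behind the lid.

```bash
python3 - <<'E'
from h import *
ci=arm.camera_info('wrist'); f=lambda u,v,z:(BR.T@(onz(ci,u,v,z)-BO)).round(4)
print('spool',f(286,153,.066),'lid edge bottom L/R',f(5,72,.23),f(417,68,.23), 'top edge',f(0,55,.232),f(385,40,.232))
E
echo '[[0,0,-0.02,-0.02,0],[0,0.02,-0.037,0,0],[0,0.02,0,0,0],[0,0.03,0,0,0],[0,0.03,0,0,0],[0,0.03,0,0,0],[0,0,0,0,0],[0,0,0,0,0]]' | python3 -m handwheel
python3 - <<'E'
from h import *
delta(box([.080,0,.222]))
E
```

```text
spool [-0.0245 -0.0561  0.066 ] lid edge bottom L/R [0.0419 0.0823 0.23  ] [ 0.0405 -0.1176  0.23  ] top edge [0.0497 0.0821 0.232 ] [ 0.0522 -0.1011  0.232 ]
time: 20.52
ee_pos: [0.6134, 0.013, 0.2876]
ee_rot: [-3.138, -0.122, 0.007]
force: [-0.5, -0.1, 0.1]
grip_width: -0.001
grasp_force: 0.0
t 20.52 tcp [0.6134 0.013  0.2876] boxframe [ 0.0762 -0.      0.2876] yaw 0.0779 F [-0.5  -0.12  0.11]
tool delta [0.0041 0.     0.0656] turn -0.0011
```

```bash
echo '[[0,0.004,0,0.02,0],[0,0,0,0.025,0],[0,0,0,0.02,0],[0,0,0,0,0],[0,-0.004,0,0,0],[0,-0.004,0,0,0],[0,-0.003,0,0,0],[0,0,0,0,0]]' | python3 -m handwheel; echo '[[0,-0.002,0,0,0],[0,-0.002,0,0,0],[0,-0.002,0,0,0],[0,0,0,0,0]]' | python3 -m handwheel
```

```text
time: 21.52
ee_pos: [0.6077, 0.0123, 0.2249]
ee_rot: [3.139, 0.122, 0.001]
force: [1.2, 0.3, -0.4]
grip_width: -0.0
grasp_force: 0.0
time: 22.02
ee_pos: [0.6017, 0.0118, 0.2244]
ee_rot: [-3.139, -0.122, 0.0]
force: [-1.2, -0.4, -0.2]
grip_width: -0.001
grasp_force: 0.0
```

```bash
echo '[[0,-0.003,0,0.001,0],[0,-0.003,0,0.001,0],[0,0,0,0,0]]' | python3 -m handwheel|grep -E '^ee_p|^for'; echo '[[0,-0.005,0,0.001,0],[0,-0.005,0,0.001,0],[0,-0.005,0,0.001,0],[0,0,0,0,0]]' | python3 -m handwheel
```

```text
ee_pos: [0.5957, 0.0113, 0.2225]
force: [-0.4, -0.6, 0.0]
time: 22.9
ee_pos: [0.58, 0.0102, 0.2192]
ee_rot: [-3.139, -0.122, 0.002]
force: [0.3, 0.3, -0.3]
grip_width: 0.001
grasp_force: 0.3
```

```bash
echo '[[0,-0.005,0,0.002,0],[0,-0.005,0,0.002,0],[0,-0.005,0,0.003,0],[0,-0.004,0,0.002,0],[0,0,0,0,0]]' | python3 -m handwheel|grep -E '^ee_p|^for'; echo '[[0,-0.0045,0,0.0025,0],[0,-0.0045,0,0.003,0],[0,-0.0045,0,0.003,0],[0,-0.0045,0,0.003,0],[0,0,0,0,0]]' | python3 -m handwheel
python3 - <<'E'
from h import *
ci,im=grab('scene','s4'); cv2.imwrite('pics/s4c.png',cv2.resize(im[60:290,150:420,::-1],None,fx=2.5,fy=2.5))
delta(box([.0059,0,.1978]))
E
```

```text
ee_pos: [0.5612, 0.0087, 0.21]
force: [-0.2, 0.7, 0.5]
time: 24.15
ee_pos: [0.5432, 0.0073, 0.1984]
ee_rot: [-3.139, -0.122, 0.002]
force: [0.8, 0.2, 0.9]
grip_width: -0.003
grasp_force: 0.4
t 24.2 tcp [0.5435 0.0073 0.1986] boxframe [ 0.006  -0.0002  0.1986] yaw 0.0776 F [0.56 0.42 0.55]
tool delta [-0.0001 -0.0002  0.0008] turn -0.0014
```

View pics/s4c.png

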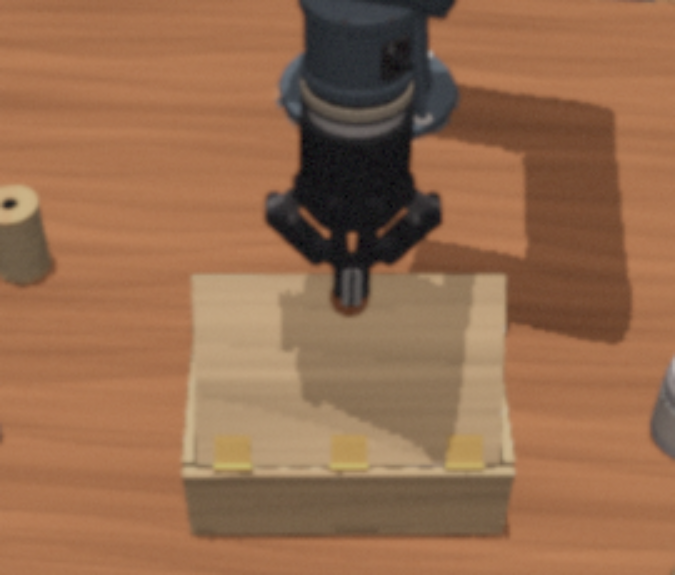

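The crop shows the shut fingers on the disc at (350,300) with the lid partly folded down and following them. I'll continue along the arc.

```bash
echo '[[0,-0.004,0,0.0035,0],[0,-0.004,0,0.0033,0],[0,-0.004,0,0.0033,0],[0,-0.004,0,0.0033,0],[0,-0.0035,0,0.004,0],[0,-0.0035,0,0.004,0],[0,-0.0035,0,0.004,0],[0,-0.003,0,0.0035,0],[0,0,0,0,0]]' | python3 -m handwheel|grep -E '^ee_p|^for'; echo '[[0,-0.003,0,0.0045,0],[0,-0.003,0,0.0045,0],[0,-0.0025,0,0.0045,0],[0,-0.0025,0,0.004,0],[0,-0.002,0,0.005,0],[0,-0.002,0,0.005,0],[0,-0.002,0,0.005,0],[0,-0.0025,0,0.004,0],[0,0,0,0,0]]' | python3 -m handwheel
python3 - <<'E'
from h import *
delta(box([-.043,0,.1325]))
E
```

```text
ee_pos: [0.5141, 0.0051, 0.1696]
force: [0.2, -1.3, 1.1]
time: 26.45
ee_pos: [0.4954, 0.0035, 0.1332]
ee_rot: [-3.139, -0.122, -0.001]
force: [0.4, 2.0, 2.0]
grip_width: 0.003
grasp_force: 0.8
t 26.45 tcp [0.4954 0.0035 0.1332] boxframe [-4.230e-02 -1.000e-04  1.332e-01] yaw 0.0776 F [0.43 2.   1.97]
tool delta [-0.0007 -0.0001  0.0007] turn -0.0014
```

```bash
echo '[[0,-0.0015,0,0.005,0],[0,-0.0015,0,0.005,0],[0,-0.0015,0,0.005,0],[0,-0.0015,0,0.005,0],[0,-0.001,0,0.004,0],[0,-0.001,0,0.004,0],[0,-0.0005,0,0.004,0],[0,0,0,0,0]]' | python3 -m handwheel|grep -E '^ee_p|^for'; echo '[[0,0,0,0.002,0],[0,0,0,0.002,0],[0,0,0,0.002,0],[0,0,0,0,0]]' | python3 -m handwheel|grep -E '^ee_p|^for';echo '[[0,0,0,0.001,0],[0,0,0,0.001,0],[0,0,0,0,0]]' | python3 -m handwheel|grep -E '^ee_p|^for'
```

```text
ee_pos: [0.4865, 0.0027, 0.1012]
force: [2.0, 0.3, 2.0]
ee_pos: [0.4861, 0.0027, 0.0953]
force: [-0.2, -0.9, 3.4]
ee_pos: [0.4861, 0.003, 0.0933]
force: [-1.5, -1.3, 0.9]
```

```bash
g(){ awk '/ee_pos/{p=$4} /^force/{f=$4+0; print p,f; exit !(f<5.7)}'; }
echo '[[0,0,0,0.001,0],[0,0,0,0.001,0],[0,0,0,0.001,0],[0,0,0,0,0]]' | python3 -m handwheel|g && echo '[[0,0,0,0.0005,0],[0,0,0,0.0005,0],[0,0,0,0,0]]' | python3 -m handwheel|g && echo '[[0,0,0,0.0005,0],[0,0,0,0,0]]' | python3 -m handwheel|g && echo '[[0,0,0,0.0005,0],[0,0,0,0,0]]' | python3 -m handwheel|g && echo '[[0,0,0,0.0005,0],[0,0,0,0,0]]' | python3 -m handwheel|g && echo '[[0,0,0,0.0005,0],[0,0,0,0,0]]' | python3 -m handwheel|g && echo '[[0,0,0,0.0005,0],[0,0,0,0,0]]' | python3 -m handwheel|g && echo '[[0,0,0,0.0005,0],[0,0,0,0,0]]' | python3 -m handwheel|g && echo '[[0,0,0,0.0005,0],[0,0,0,0,0]]' | python3 -m handwheel|g && echo '[[0,0,0,0.0005,0],[0,0,0,0,0]]' | python3 -m handwheel|g && echo '[[0,0,0,0.0005,0],[0,0,0,0,0]]' | python3 -m handwheel|g && echo '[[0,0,0,0.0005,0],[0,0,0,0,0]]' | python3 -m handwheel|g && echo '[[0,0,0,0.0005,0],[0,0,0,0,0]]' | python3 -m handwheel|g && echo '[[0,0,0,0.0005,0],[0,0,0,0,0]]' | python3 -m handwheel|g
```

```text
0.0903] 2.7
0.0894] 2.5
0.089] 3.4
0.0885] 2.6
0.088] 1.9
0.0875] 2.8
0.087] 2.8
0.0865] 2.4
0.086] 2.5
0.0855] 1.8
0.085] 2.9
0.0845] 2.6
0.0839] 1.1
0.0835] 3.3
```

```bash
g(){ awk '/ee_pos/{p=$4} /^force/{f=$4+0; print p,f; exit !(f<5.5)}'; }
echo '[[0,0,0,0.0005,0],[0,0,0,0,0]]' | python3 -m handwheel|g && echo '[[0,0,0,0.0005,0],[0,0,0,0,0]]' | python3 -m handwheel|g && echo '[[0,0,0,0.0005,0],[0,0,0,0,0]]' | python3 -m handwheel|g && echo '[[0,0,0,0.0005,0],[0,0,0,0,0]]' | python3 -m handwheel|g && echo '[[0,0,0,0.0005,0],[0,0,0,0,0]]' | python3 -m handwheel|g && echo '[[0,0,0,0.0005,0],[0,0,0,0,0]]' | python3 -m handwheel|g && echo '[[0,0,0,0.0005,0],[0,0,0,0,0]]' | python3 -m handwheel|g && echo '[[0,0,0,0.0005,0],[0,0,0,0,0]]' | python3 -m handwheel|g
```

```text
0.083] 3
0.0825] 2.6
0.0821] 3.2
0.0818] 6
```

```bash
echo '[[0,0,0,0.0002,0],[0,0,0,0,0]]' | python3 -m handwheel|grep -E '^ee_p|^for'; echo '[[0,0,0,0.0001,0],[0,0,0,0,0]]' | python3 -m handwheel|grep -E '^ee_p|^for'
```

```text
ee_pos: [0.4869, 0.0028, 0.0818]
force: [-1.4, 0.3, 7.8]
ee_pos: [0.4869, 0.0027, 0.0817]
force: [-1.3, 0.6, 8.8]
```

```bash
echo '[[0,0,0,-0.01,0],[0,-0.01,0,-0.03,0],[0,-0.025,0,-0.05,0],[0,-0.02,0,-0.05,0],[0,0,0,-0.03,0],[0,0,0,0,0],[0,0,0,0,0],[0,0,0,0,0],[0,0,0,0,0],[0,0,0,0,0],[0,0,0,0,0],[0,0,0,0,0],[0,0,0,0,0]]' | python3 -m handwheel
python3 - <<'E'
from h import *
grab('scene','s5')
E
```

```text
time: 35.33
ee_pos: [0.4319, -0.0015, 0.2513]
ee_rot: [3.139, 0.122, 0.0]
force: [0.0, 0.0, -0.4]
grip_width: -0.002
grasp_force: 0.0
```

View pics/s5.png

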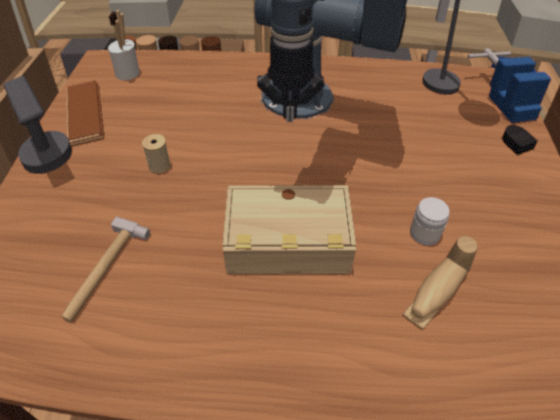

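The lid is shut and flush, with the disc back at (288,194). The glue can (430,222), last and hammer haven't moved, and the arm is clear.

```bash
python3 -c "
from bench import arm
print(arm.job_done())"
```

```text
the job is handed in; nothing more can be done
None
```

The small spool stands upright in the empty compartment and the lid is latched flush. The highest force I read on the lid was about 9 N, the glue can, last and hammer look unmoved, and the job was handed in at about 35 s, with no verdict returned.

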